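Get the mate cup out from among the jars

TASK

Fetch the wooden mate cup from the back of the light wooden tray: first clear the sugar jar, the square tin and the pepper mill that crowd it onto the dark chopping board, all three standing, with the mate cup still in its place. Then, while they wait there, stand the mate cup on the middle of the round cork coaster. Finally put jar, tin and mill back upright on the tray, each on the very spot where it stood at the start, knocking nothing over and leaving the little salt shaker where it is.

Things in the scene. Friction and masses are not known exactly. Their poses are not given: they have to be found in the camera images.
- mate: Mate cup to fetch: empty open cup of mid-brown wood, 75 mm high, 56 mm across at its widest (a straight band 34 to 56 mm above its foot), 42 mm at the foot, 51 mm at the mouth, about 0.15 kg. Origin: centre of its underside; z up. It stands on the tray's back middle spot, within 10 mm of its three neighbours.
- jar: Sugar jar, one of the three to clear and put back: closed round white ceramic jar with a flat steel lid, 60 mm across (lid 61 mm), 120 mm high (the lid is the top 16 mm), about 0.4 kg. Origin: centre of its underside; z up.
- tin: Square metal tin, one of the three to clear and put back: 56 x 56 mm, sides along its x and y, straight-sided to 112 mm, then a darker 50 x 50 mm lid up to 125 mm, about 0.35 kg. At the start it is turned as the tray within 3 degrees. Origin: centre of its underside; z up.
- mill: Pepper mill, one of the three to clear and put back: turned dark wood, 134 mm high, foot 56 mm across, waist 38 mm, a straight head 48 mm across from 78 to 115 mm above the foot, small knob on top, about 0.25 kg. Origin: centre of its underside; z up.
- tray: Light wood tray, fixed: floor 200 x 250 mm (x, y), top 10 mm above the table; back panel 60 mm high at x = 105 mm, end rails 20 mm high at y = +-129. Origin: centre of underside; x to the back panel. Four darker flush round inlays: mate cup at (35, 0) mm; jar, tin, mill, in varying order, at (-31, 0), (35, 66), (35, -66), within 4 mm. Finger room: side spots along x, front spot along y.
- board: Dark wooden chopping board, fixed, the side area for the cleared things: 300 x 125 mm (x, y), 15 mm thick, to the left or right of the tray. Origin: centre of its underside; x along its length, z up. Three things fit in a row along x, 90 mm apart.
- coaster: Round cork coaster, fixed, 96 mm across, 6 mm thick, on the other side of the tray from the board. Origin: centre of its underside.
- shaker: Salt shaker, to be left alone: small white ceramic, 47 mm high, 30 mm across the foot, loose on the tray's front left corner, near (x -70, y 100) mm in the tray's frame. Origin: centre of its underside.

How it is judged:
By the outcome, as a careful person would: the job done as asked, in the order asked, and still so for the second after the job is handed in, with the robot touching nothing.
It also fails if it takes over 144 s, if anything falls off the work surface, if the arm or the gripper's body presses on something with over 40 N, if the wrist force passes 120 N, or if a joint passes its speed limit or range.

ROBOT

A 6-joint arm with a two-finger parallel gripper is mounted at the origin on the work surface. World frame = base frame: x ahead of the robot, y to its left, z up, the work surface at z = 0. Lengths are in m, angles in degrees, forces in N, time in s.
With the tool pointing down it reaches from about 0.25 to 0.725 m from the base axis. Payload 9.7 kg.
Tool frame: the origin (TCP) lies on the centre line of the jaws, within the pads' length; the fingertips stand tip_reach ahead of it and the grasp point (between the pads) lies 2 mm behind it (tip_reach is the distance from the TCP to the fingertips, in m); z points along the fingers, y is the direction in which the jaws open and shut (so a half turn about z gives the same grasp; the last joint's range is limited). The gripper opens to 85 mm and grips with 20 to 120 N. Pads are 22 mm wide; open, the fingers measure 114 mm over their backs; the gripper's body (76 mm by 85 mm) begins 54 mm behind the grasp point. The pads swing forward as they close: fully open they stand 13 mm farther back than shut.
Start: joints at [72.651, 4.979, 10.078, 95.1, 0, 90], TCP at [0.164, 0.525, 0.22] pointing down, gripper open.
Joint ranges: [-179.16, 179.16], [-48.56, 103.87], [-65.8, 70.77], [-126.05, 130.52], [-82.76, 87.17], [-180, 180]. Speed limits (degrees/s): [127.2, 127.2, 147.25, 180, 180, 180].

INTERFACE

Orientations are given as [roll, pitch, yaw] about the fixed x, y, z axes, in that order (R = Rz(yaw) Ry(pitch) Rx(roll)).
In Python, from workcell import get_obs, camera, calibration, job_done, tip_reach gives the robot as it stands.
- The arm moves only by the tool apply_moves, never from a script. Its argument "rows" is a list of rows, each a list of 7 numbers: the shift along the world's x, y, z in mm, then the turn, a rotation vector about the world's x, y, z in degrees, then the closure, from 0 (fully open) to 1 (shut). A call has 1 to 20 rows; each row shifts and turns the commanded pose from where the row before left it; what a row does not reach is not made up. A row lasts 1/8 s, in which the tool goes at most 62.5 mm and 10.7 degrees, less where a joint would pass 70% of its speed; a pose out of reach is approached as far as the arm can. A call with a gripper value outside its range is refused whole. The fingers move at their own pace and stop on an object; "grip_force" is the grip in N (left out, the last holds). Time passes only in rows, so rows that do not move let the fingers close. It gives the time, the measured TCP pose, the force and the opening at its end, in the units of the state.
- get_obs(): the state, without advancing time (a new reading comes with each control period).
- camera(name): name is "scene" or "top" or "wrist"; returns the picture (480x640x3 uint8, red, green, blue); there is no depth.
- calibration(name): a dict with "intrinsics" (3x3 intrinsics, pixels), "dist" ([k1, k2, p1, p2, k3] as OpenCV has them; the pictures are not rectified), "T" (4x4, takes a point from camera to world coordinates); the wrist camera has in their place "mount" (4x4, takes a point from camera to tool coordinates, whose origin is the TCP and whose axes are the flange's). Camera axes: x right, y down, z forward; pixel columns grow to the right and rows downward; lengths in m; the calibration is good to about 2 mm. A picture is of the moment at which its call begins: read the wrist's pose just before it. calibration takes no time and is no camera call.
- job_done(): hands the job in, once; it reports no verdict.
The state is a dict: "time": time; "q": joint angles; "qd": joint speeds; "joint_efforts": joint torques, N m; "ee_pos": TCP position; "tcp_rot": TCP orientation; "wrist_force": force on the tool from outside, world axes, zero at the start; "torque": the same for the moment, N m; "opening": finger opening in m.
Only numpy, scipy, OpenCV 4.12 (cv2) and the standard library are available. Lean on these libraries where they do the work, as an engineer would, in place of code of your own. Each camera call takes 0.05 s, during which the arm holds its last target.

## Working session

There is one attempt and no reset: what is moved stays moved. The work goes in short steps, Python scripts to look and compute and a tool call to move; the robot and the scene stay as the last step left them, time stands still between calls to the robot, and variables do not carry over. Pictures are saved under pics/ and viewed, and the job is handed in when it is done.

Besides the shell and the picture viewer there is one more tool, called after "Call:" in YAML: its name, and indented under it one key for each argument. apply_moves: Moves the arm, as the interface text tells. Its arguments: {"type":"object","properties":{"rows":{"type":"array","items":{"type":"array","items":{"type":"number"}}},"grip_force":{"type":"number"}},"required":["rows"]}

```bash
ls; mkdir -p pics
python3 - <<'E'
from workcell import get_obs,camera,calibration,tip_reach
import cv2,numpy as np
print(get_obs(),tip_reach)
for n in ["scene","top","wrist"]:
    c=calibration(n);print(n,{k:np.round(v,4).tolist() for k,v in c.items()})
    cv2.imwrite(f"pics/{n}0.png",camera(n)[:,:,::-1])
E
```

```text
pics
{'time': 0.0, 'q': array([ 7.26478284e+01,  5.01145391e+00,  1.00331472e+01,  9.51006054e+01,
       -4.77447958e-04,  9.00005368e+01]), 'qd': array([-0.0520492 , -0.12764051, -0.09387101, -0.03415778,  0.00719172,
       -0.03845336]), 'joint_efforts': array([ 4.95431868e-04, -5.20393038e+01,  4.64797676e+01,  1.64770213e-02,
        2.73543748e-05,  1.59179046e-05]), 'ee_pos': array([0.16395886, 0.52471968, 0.21896799]), 'tcp_rot': array([-1.79921088e+02,  4.78186808e-04,  1.62647292e+02]), 'wrist_force': array([ 0.72232932,  0.17074793, -0.59542962]), 'torque': array([ 0.02429943, -0.03059889, -0.02962783]), 'opening': 0.08533749380601456} 0.017
scene {'intrinsics': [[481.0482, 0.0, 321.1701], [0.0, 481.0482, 231.523], [0.0, 0.0, 1.0]], 'dist': [0.0003, 0.0, 0.0, 0.0, 0.0], 'T': [[-0.777, 0.5168, -0.3595, 0.8138], [0.6295, 0.6354, -0.4471, 0.3791], [-0.0027, -0.5737, -0.8191, 0.7124], [0.0, 0.0, 0.0, 1.0]]}
top {'intrinsics': [[436.9902, 0.0, 319.8435], [0.0, 436.9902, 240.6485], [0.0, 0.0, 1.0]], 'dist': [-0.068, 0.0, 0.0, 0.0, 0.0], 'T': [[-0.0036, -0.9952, 0.0974, 0.451], [-0.9992, -0.0003, -0.0396, 0.0182], [0.0394, -0.0974, -0.9945, 0.8623], [0.0, 0.0, 0.0, 1.0]]}
wrist {'intrinsics': [[411.8467, 0.0, 323.4571], [0.0, 411.8467, 242.8316], [0.0, 0.0, 1.0]], 'dist': [0.0206, 0.0, 0.0, 0.0, 0.0], 'mount': [[0.0003, -0.9546, -0.2978, 0.0763], [1.0, 0.0001, 0.0008, -0.0004], [-0.0008, -0.2978, 0.9546, -0.1552], [0.0, 0.0, 0.0, 1.0]]}
```

View pics/scene0.png

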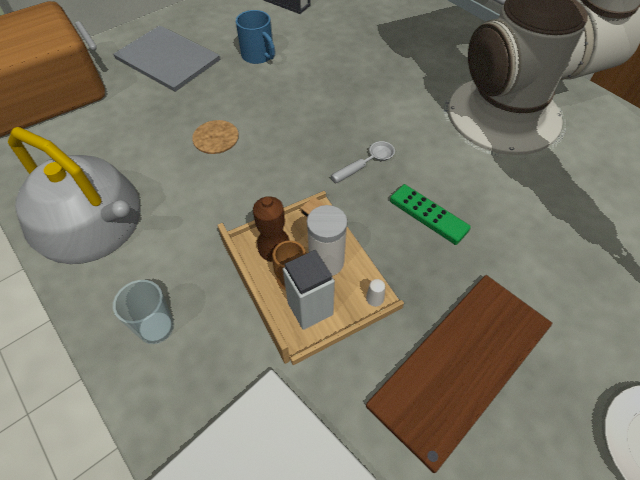

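View pics/top0.png

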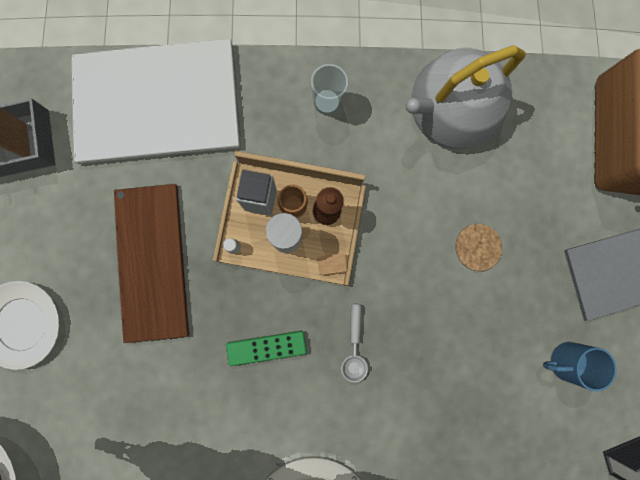

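View pics/wrist0.png

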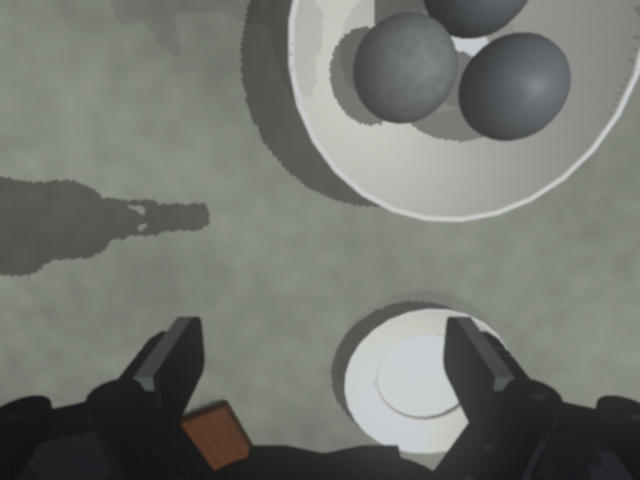

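The top view shows the tray at about (290,220) with the tin back left, the mill back right, the jar in front and the mate in the middle. The shaker is at (231,244), the board at (152,262) and the coaster at (479,247). Next I'll write helpers and enlarge the crops.

```bash
cat > h.py <<'E'
import numpy as np,cv2
from workcell import get_obs,camera,calibration
from scipy.spatial.transform import Rotation as R
CAL={n:calibration(n) for n in ["scene","top","wrist"]}
def camT(n,obs=None):
    if n!="wrist": return np.array(CAL[n]["T"])
    T=np.eye(4);T[:3,:3]=R.from_euler('xyz',obs['tcp_rot'],degrees=True).as_matrix();T[:3,3]=obs['ee_pos']
    return T@np.array(CAL[n]["mount"])
def rays(n,px,obs=None):
    c=CAL[n];T=camT(n,obs)
    u=cv2.undistortPoints(np.array(px,float).reshape(-1,1,2),np.array(c["intrinsics"]),np.array(c["dist"])).reshape(-1,2)
    d=np.c_[u,np.ones(len(u))]@T[:3,:3].T
    return T[:3,3],d
def onz(n,px,z,obs=None):
    o,d=rays(n,px,obs);return o+d*((z-o[2])/d[:,2])[:,None]
def proj(n,P,obs=None):
    c=CAL[n];Ti=np.linalg.inv(camT(n,obs))
    return cv2.projectPoints(np.array(P,float).reshape(-1,1,3),cv2.Rodrigues(Ti[:3,:3])[0],Ti[:3,3],np.array(c["intrinsics"]),np.array(c["dist"]))[0].reshape(-1,2)
def tri(n1,p1,n2,p2,o1=None,o2=None):
    a,d=rays(n1,[p1],o1);b,e=rays(n2,[p2],o2);d=d[0];e=e[0]
    s=np.linalg.lstsq(np.c_[d,-e],b-a,rcond=None)[0];P,Q=a+s[0]*d,b+s[1]*e
    return (P+Q)/2,np.linalg.norm(P-Q)
E
python3 - <<'E'
import cv2
t=cv2.imread("pics/top0.png");s=cv2.imread("pics/scene0.png")
cv2.imwrite("pics/topc.png",cv2.resize(t[140:300,205:375],None,fx=4.6,fy=3.75*0+3.7,interpolation=2))
cv2.imwrite("pics/topc.png",cv2.resize(t[145:295,205:375],None,fx=4,fy=4,interpolation=2))
cv2.imwrite("pics/scec.png",cv2.resize(s[180:370,210:410],None,fx=3,fy=3,interpolation=2))
E
```

```text
(no output)
```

View pics/topc.png

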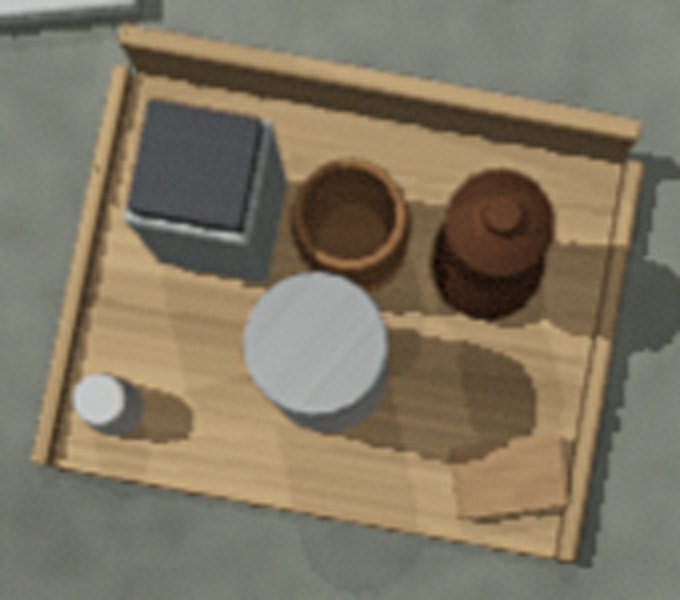

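View pics/scec.png

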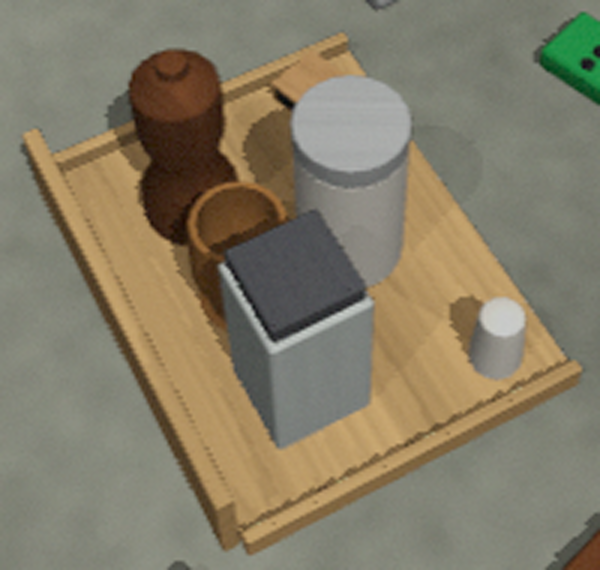

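Run:
```python
from h import *
T=lambda x,y:[205+x/4,145+y/4]
S=lambda x,y:[210+x/3,180+y/3]
def p(l,n,px,z): print(l,n,np.round(onz(n,px,z)*1000,1)[:,:2].tolist())
p('tray front rail corners','top',[T(33,461),T(575,561)],.02)
p('tray front rail corners z30','top',[T(33,461),T(575,561)],.03)
p('panel top ','top',[T(120,27),T(639,122)],.06)
p('panel top z70','top',[T(120,27),T(639,122)],.07)
p('jar','top',[T(315,343)],.13);p('jar','scene',[S(352,127)],.13)
p('tin lid','top',[T(150,100),T(270,120),T(240,230),T(130,208)],.135);p('tin lid','scene',[S(313,211),S(366,290),S(275,336),S(224,257)],.135)
p('mate','top',[T(350,213)],.085);p('mate','scene',[S(238,227)],.085)
p('mill knob','top',[T(504,215)],.144);p('mill','scene',[S(173,64)],.144)
p('mill head','top',[T(499,222)],.125)
p('shaker','top',[T(99,399)],.057);p('shaker','scene',[S(503,316)],.057)
p('board','top',[[115,190],[176,184.5],[188,337],[125,342]],.015)
p('board','scene',[[487,276],[551,323],[433,473],[367,405]],.015)
im=cv2.imread('pics/top0.png')
hsv=cv2.cvtColor(im,cv2.COLOR_BGR2HSV);m=((hsv[...,1]>90)&(hsv[...,2]>80)).astype('u1')*255
m[:,:430]=0;m[:,520:]=0;m[:200]=0;m[290:]=0
M=cv2.moments(m,True);print(M['m00']);p('coaster','top',[[M['m10']/M['m00'],M['m01']/M['m00']]],.006)
im=cv2.imread('pics/scene0.png');hsv=cv2.cvtColor(im,cv2.COLOR_BGR2HSV);m=((hsv[...,1]>90)&(hsv[...,2]>80)).astype('u1')*255
k=np.zeros_like(m);k[110:165,180:250]=255;m&=k
M=cv2.moments(m,True);print(M['m00']);p('coaster','scene',[[M['m10']/M['m00'],M['m01']/M['m00']]],.006)
```

```text
tray front rail corners top [[495.6, 189.5], [447.2, -70.8]]
tray front rail corners z30 top [[495.1, 187.5], [447.2, -69.7]]
panel top  top [[697.4, 145.2], [653.0, -99.0]]
panel top z70 top [[694.3, 143.6], [650.5, -97.5]]
jar top [[539.4, 49.8]]
jar scene [[540.5, 53.9]]
tin lid top [[642.5, 120.0], [634.0, 69.1], [586.6, 81.3], [596.0, 127.6]]
tin lid scene [[588.6, 83.2], [596.6, 132.2], [643.4, 124.6], [636.6, 77.0]]
mate top [[603.9, 36.3]]
mate scene [[605.0, 40.9]]
mill knob top [[591.7, -29.4]]
mill scene [[592.0, -25.4]]
mill head top [[592.3, -28.5]]
shaker top [[522.2, 152.2]]
shaker scene [[522.4, 155.0]]
board top [[634.0, 387.4], [644.8, 267.0], [349.5, 236.3], [339.7, 356.9]]
board scene [[350.9, 242.2], [339.3, 359.9], [637.1, 390.5], [645.9, 271.7]]
1673.0
coaster top [[521.8, -335.7]]
1207.0
coaster scene [[523.2, -333.8]]
```

Both fixed views agree to within about 4 mm, and the tray yaw is about -10.5°. I'll take the wrist camera over the tray.

Call:
apply_moves:
  rows:
    - [28,-35,6,0,0,0.5,0]
    - [28,-35,6,0,0,0.5,0]
    - [28,-35,6,0,0,0.5,0]
    - [28,-35,6,0,0,0.5,0]
    - [28,-35,6,0,0,0.5,0]
    - [28,-35,6,0,0,0.5,0]
    - [28,-35,6,0,0,0.5,0]
    - [28,-35,6,0,0,0.5,0]
    - [28,-35,6,0,0,0.5,0]
    - [28,-35,6,0,0,0.5,0]
    - [28,-35,6,0,0,0.5,0]
    - [28,-35,6,0,0,0.5,0]
    - [28,-35,6,0,0,0.5,0]
    - [28,-35,6,0,0,0.5,0]
    - [0,0,0,0,0,0,0]
    - [0,0,0,0,0,0,0]
  grip_force: 40

```text
time: 2.15
ee_pos: [0.5557, 0.0351, 0.3033]
tcp_rot: [-180.0, -0.1, 169.6]
wrist_force: [-0.5, 0.4, -0.3]
opening: 0.0857
```

Run:
```python
from h import *
import pickle
o=get_obs();im=camera("wrist");print(o['time'],o['ee_pos'],o['tcp_rot'],o['q'],o['qd'])
cv2.imwrite("pics/w1.png",im[:,:,::-1]);pickle.dump(o,open("w1.pkl","wb"))
```

```text
2.15 [0.55573704 0.03510839 0.30330074] [-1.79999574e+02 -5.62548615e-02  1.69619520e+02] [3.60780373e+00 8.97262318e+00 2.39838157e+01 1.05065882e+02
 1.31843283e-02 1.39882777e+01] [ 1.14918351 -0.90570021 -0.52919112  0.08120054 -0.07793529 -0.01960262]
```

View pics/w1.png

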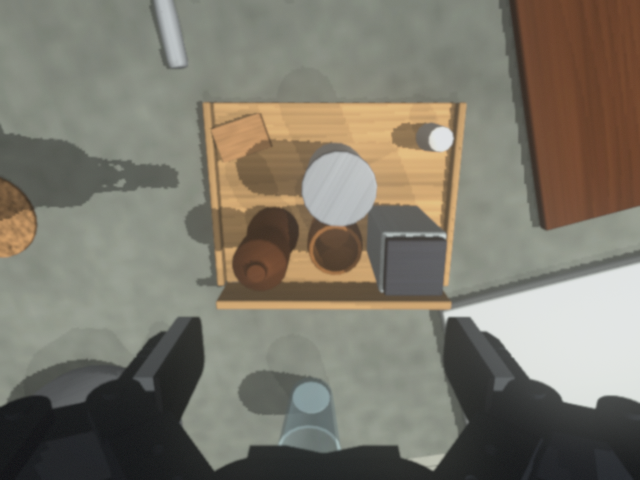

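The wrist view shows the tray squarely: jar lid (340,187), tin lid (414,265), mate (335,247), mill knob (257,270) and shaker (441,139). Next I'll enlarge it and fit the shapes.

Run:
```python
from h import *
import pickle
im=cv2.imread("pics/w1.png");o=pickle.load(open("w1.pkl","rb"))
c=cv2.resize(im[95:315,195:475],None,fx=2.7,fy=2.7,interpolation=2);cv2.imwrite("pics/w1c.png",c)
hsv=cv2.cvtColor(im,cv2.COLOR_BGR2HSV)
# jar lid: low saturation bright
def show(l,m,box,z):
    k=np.zeros(m.shape,'u1');x0,y0,x1,y1=box;k[y0:y1,x0:x1]=m[y0:y1,x0:x1]
    cs=cv2.findContours(k,cv2.RETR_EXTERNAL,cv2.CHAIN_APPROX_NONE)[0];cn=max(cs,key=cv2.contourArea)
    h=cv2.convexHull(cn)
    P=onz("wrist",h.reshape(-1,2),z,o)[:,:2]*1000
    (cx,cy),(a,b),t=cv2.fitEllipse(P.astype('f4'));
    print(l,'area',cv2.contourArea(cn),'ell',round(cx,1),round(cy,1),round(a,1),round(b,1), 'rect',[np.round(v,1) for v in cv2.minAreaRect(P.astype('f4'))])
gray=hsv[...,1]<45
show('jar',(gray&(hsv[...,2]>130)).astype('u1'),(295,145,385,228),.13)
print(hsv[265,414],hsv[187,340],hsv[237,400],hsv[210,340],hsv[139,441],hsv[128,441])
show('tin lid',(gray&(hsv[...,2]<100)).astype('u1'),(383,233,455,299),.135)
show('shaker',(gray&(hsv[...,2]>150)).astype('u1'),(420,120,460,155),.057)
```

```text
jar area 4311.0 ell 539.2 50.6 60.1 60.6 rect [array([539.3,  50.6]), array([59.5, 58.9]), np.float64(79.6)]
[120   5  97] [ 96   7 187] [23 13 76] [ 96   7 191] [105   4 228] [ 40   3 223]
tin lid area 3238.0 ell 615.2 101.6 64.8 68.7 rect [array([613.4, 101.1]), array([51.4, 52.6]), np.float64(79.7)]
shaker area 477.5 ell 522.2 153.5 23.4 23.6 rect [array([522.4, 153.5]), array([23.4, 22.9]), np.float64(64.7)]
```

View pics/w1c.png

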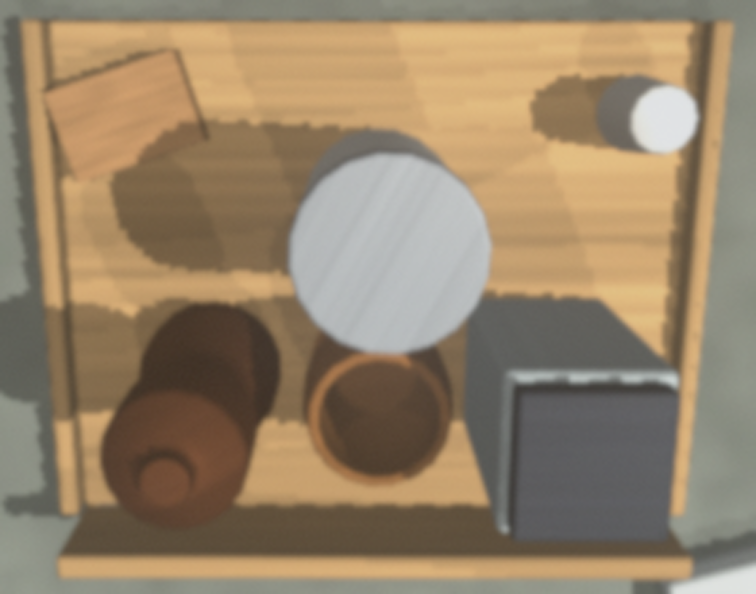

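Run:
```python
from h import *
import pickle
o=pickle.load(open("w1.pkl","rb"))
W=lambda x,y:[195+(x+.5)/2.7-.5,95+(y+.5)/2.7-.5]
def p(l,px,z): 
    P=onz("wrist",px,z,o)[:,:2]*1000;print(l,np.round(P,1).tolist(),np.round(P.mean(0),1));return P
P=p('tinlid',[W(512,382),W(676,384),W(669,540),W(514,540)],.135)
for i in range(4):
    d=P[(i+1)%4]-P[i];print(np.hypot(*d),np.degrees(np.arctan2(d[1],d[0])))
p('tinbody',[W(502,372),W(678,372)],.122)
p('knob',[W(164,482)],.143);p('millhead lr',[W(102,455),W(246,455)],.122)
p('mate lr',[W(308,420),W(450,420)],.085);p('mate fb',[W(379,352),W(379,485)],.085)
p('tray front corners',[W(21,20),W(733,22)],.02)
p('panel top',[W(60,557),W(690,557)],.06);p('panel70',[W(60,557),W(690,557)],.07)
p('rail right outer',[W(733,22),W(685,515)],.02)
p('millfoot',[W(279,365)],.02)
```

```text
tinlid [[583.0, 80.6], [592.6, 129.3], [643.7, 122.3], [634.9, 74.1]] [613.5 101.6]
49.64974610414679 78.889913093888
51.53813971717129 -7.842574686119141
49.00491776611574 -100.30874762138116
52.26296764380462 172.82563499135148
tinbody [[583.3, 79.3], [593.3, 133.6]] [588.3 106.4]
knob [[592.9, -28.6]] [592.9 -28.6]
millhead lr [[587.7, -51.2], [596.0, -5.7]] [591.8 -28.4]
mate lr [[599.7, 12.7], [608.8, 62.1]] [604.3  37.4]
mate fb [[579.8, 41.7], [628.6, 33.2]] [604.2  37.4]
tray front corners [[447.4, -68.7], [495.8, 191.7]] [471.6  61.5]
panel top [[645.7, -96.0], [690.1, 146.8]] [667.9  25.4]
panel70 [[641.6, -92.4], [684.9, 144.3]] [663.2  26. ]
rail right outer [[495.8, 191.7], [691.2, 156.3]] [593.5 174. ]
millfoot [[595.1, -0.7]] [595.1  -0.7]
```

Measured positions in mm: jar (539.4,51), tin (614.5,101.6, yaw about -9.5°), mill (592.4,-28.3), mate (604.3,37.6). I'll take the jar first, with the jaws along tray y.

Call:
apply_moves:
  rows:
    - [-8,8,-20,0,0,0,0]
    - [-8.5,8,-25,0,0,0,0]
    - [0,0,-35,0,0,0,0]
    - [0,0,-40,0,0,0,0]
    - [0,0,-40,0,0,0,0]
    - [0,0,-30,0,0,0,0]
    - [0,0,-15,0,0,0,0]
    - [0,0,-10,0,0,0,0]
    - [0,0,0,0,0,0,0]
    - [0,0,0,0,0,0,0]
  grip_force: 40

```text
time: 3.45
ee_pos: [0.54, 0.0511, 0.0898]
tcp_rot: [180.0, 0.1, 169.7]
wrist_force: [0.6, -0.4, -0.1]
opening: 0.0853
```

Run:
```python
from h import *
im=camera("wrist");cv2.imwrite("pics/w2.png",im[:,:,::-1]);o=get_obs();print(o['time'],o['ee_pos'],o['wrist_force'])
cv2.imwrite("pics/s2.png",camera("scene")[:,:,::-1])
```

```text
3.5 [0.54009433 0.05102951 0.08976971] [0.65627564 0.58627223 0.15630432]
```

View pics/w2.png

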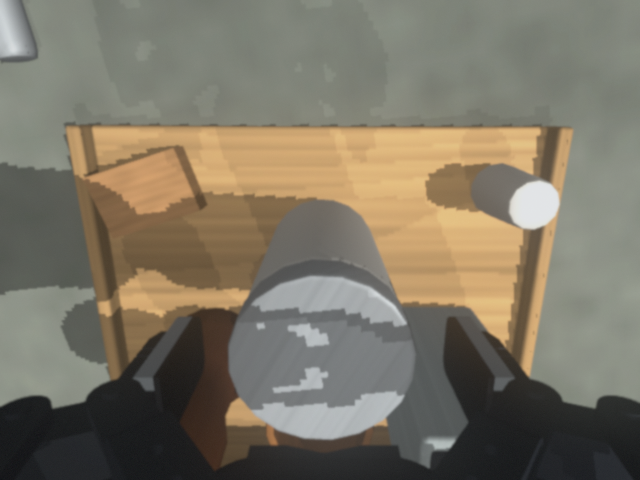

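View pics/s2.png

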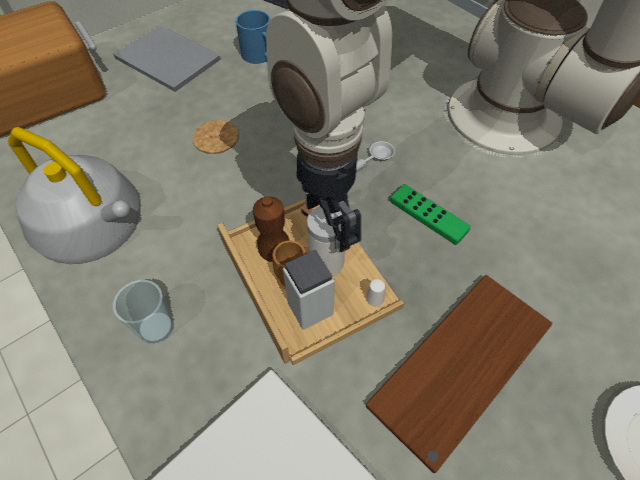

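The jar is centred between the fingers: lid centre at column 321.5, finger centre at 324. Closing.

Call:
apply_moves:
  rows:
    - [0,0,0,0,0,0,0.5]
    - [0,0,0,0,0,0,1]
    - [0,0,0,0,0,0,1]
    - [0,0,0,0,0,0,1]
    - [0,0,0,0,0,0,1]
    - [0,0,0,0,0,0,1]
  grip_force: 40

```text
time: 4.3
ee_pos: [0.5398, 0.0509, 0.0894]
tcp_rot: [180.0, 0.1, 169.6]
wrist_force: [-1.1, -1.2, 5.9]
opening: 0.06
```

Call:
apply_moves:
  rows:
    - [0,0,10,0,0,0,1]
    - [0,0,20,0,0,0,1]
    - [0,0,40,0,0,0,1]
    - [0,0,40,0,0,0,1]
    - [0,0,30,0,0,0,1]
    - [-3,16,10,0,0,0,1]
    - [-6,33,0,0,0,0,1]
    - [-6,33,0,0,0,0,1]
    - [-7,40,0,0,0,0,1]
    - [-7,40,0,0,0,0,1]
    - [-7,40,0,0,0,0,1]
    - [-6,35,0,0,0,0,1]
    - [-5,25.5,-20,0,0,0,1]
    - [0,0,-35,0,0,0,1]
    - [0,0,-40,0,0,0,1]
    - [0,0,-30,0,0,0,1]
    - [0,0,-10,0,0,0,1]
    - [0,0,-6,0,0,0,1]
    - [0,0,-3,0,0,0,1]
    - [0,0,0,0,0,0,1]

```text
time: 6.8
ee_pos: [0.4928, 0.3137, 0.0954]
tcp_rot: [180.0, 0.0, 169.6]
wrist_force: [-0.5, 0.5, -3.5]
opening: 0.0595
```

Call:
apply_moves:
  rows:
    - [0,0,-1,0,0,0,1]
    - [0,0,0,0,0,0,1]
    - [0,0,0,0,0,0,1]

```text
time: 7.18
ee_pos: [0.4929, 0.3136, 0.0944]
tcp_rot: [180.0, 0.1, 169.6]
wrist_force: [0.8, 0.6, 1.1]
opening: 0.0597
```

Call:
apply_moves:
  rows:
    - [0,0,0,0,0,0,0.6]
    - [0,0,0,0,0,0,0]
    - [0,0,0,0,0,0,0]
    - [0,0,6,0,0,0,0]
    - [0,0,20,0,0,0,0]
    - [0,0,40,0,0,0,0]
    - [0,0,40,0,0,0,0]
    - [0,0,20,0,0,0,0]
    - [13.5,-23.5,0,0,0,-9.9,0]
    - [13.5,-23.5,0,0,0,-9.9,0]
    - [13.5,-23.5,0,0,0,-9.9,0]
    - [13.5,-23.5,0,0,0,-9.9,0]
    - [13.5,-23.5,0,0,0,-9.9,0]
    - [13.5,-23.5,0,0,0,-9.9,0]
    - [13.5,-23.5,0,0,0,-9.9,0]
    - [13.5,-23.5,0,0,0,-9.9,0]
    - [13.5,-23.5,0,0,0,-9.9,0]
    - [0.5,-0.5,0,0,0,0,0]
    - [0,0,0,0,0,0,0]
    - [0,0,0,0,0,0,0]

```text
time: 9.68
ee_pos: [0.6142, 0.1022, 0.2199]
tcp_rot: [180.0, -0.0, 80.7]
wrist_force: [-0.3, 0.4, 0.7]
opening: 0.0855
```

Run:
```python
from h import *
import pickle
o=get_obs();im=camera("wrist");cv2.imwrite("pics/w3.png",im[:,:,::-1]);pickle.dump(o,open("w3.pkl","wb"));print(o['time'],o['ee_pos'],o['tcp_rot'],o['q'])
cv2.imwrite("pics/s3.png",camera("scene")[:,:,::-1])
```

```text
9.675 [0.61419377 0.10220034 0.21992912] [ 1.79992866e+02 -9.80613804e-03  8.06787582e+01] [9.44398907e+00 1.53776358e+01 2.20089035e+01 9.66213587e+01
 6.99002477e-03 1.08765232e+02]
```

View pics/w3.png

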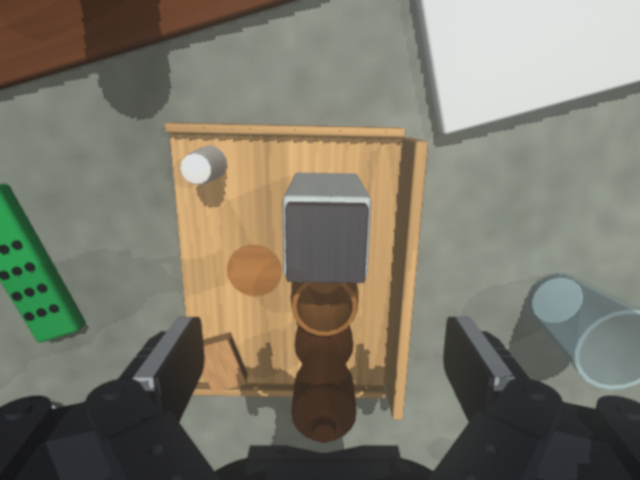

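View pics/s3.png

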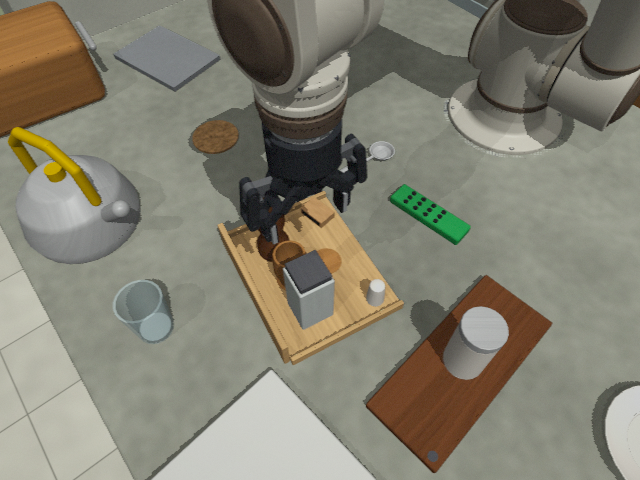

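The jar stands on the board. In the wrist view the tin lid spans columns about 285 to 369. Next I'll measure the tin and the jar's uncovered inlay.

Run:
```python
from h import *
import pickle
im=cv2.imread("pics/w3.png");o=pickle.load(open("w3.pkl","rb"))
c=cv2.resize(im[115:355,160:440],None,fx=2.5,fy=2.5,interpolation=2);cv2.imwrite("pics/w3c.png",c)
hsv=cv2.cvtColor(im,cv2.COLOR_BGR2HSV)
print(hsv[240,325],hsv[270,250],hsv[300,260],hsv[290,370])
m=((hsv[...,1]<45)&(hsv[...,2]<110)).astype('u1');k=np.zeros_like(m);k[203:290,275:380]=m[203:290,275:380]
cn=max(cv2.findContours(k,0,1)[0],key=cv2.contourArea);P=onz("wrist",cn.reshape(-1,2),.135,o)[:,:2]*1000
print('tin lid',cv2.minAreaRect(P.astype('f4')))
m=cv2.inRange(hsv,(8,130,100),(16,255,215));k=np.zeros_like(m);k[235:305,220:283]=m[235:305,220:283]
cn=max(cv2.findContours(k,0,1)[0],key=cv2.contourArea);P=onz("wrist",cn.reshape(-1,2),.01,o)[:,:2]*1000
print('inlay',cv2.fitEllipse(P.astype('f4')),cv2.contourArea(cn))
```

```text
[135   5  93] [ 14 144 183] [ 16 113 178] [ 17 115 197]
tin lid ((615.5615234375, 102.79032897949219), (50.69472122192383, 48.99626922607422), 79.41947937011719)
inlay ((538.34130859375, 48.30641174316406), (50.448814392089844, 50.64943313598633), 174.1292724609375) 2092.0
```

View pics/w3c.png

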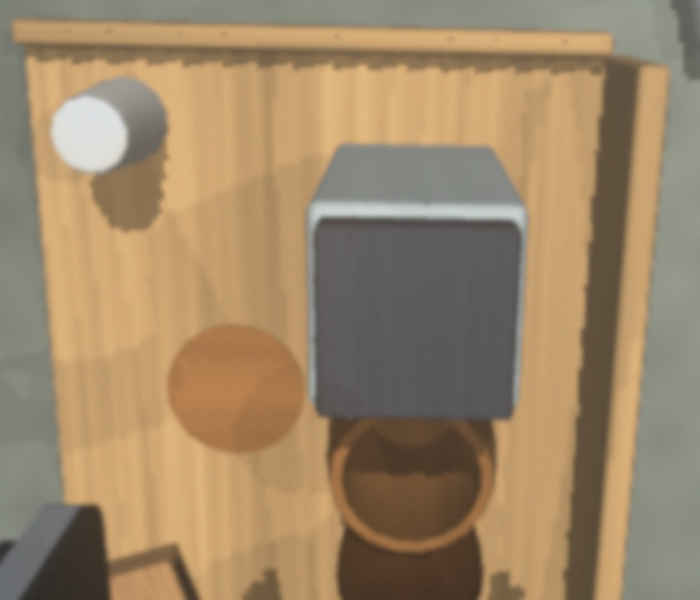

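Tin: about (615,102), yaw about -10.2°. I'll adjust slightly, descend and grip.

Call:
apply_moves:
  rows:
    - [0.5,0.5,-10,0,0,-1,0]
    - [0,0,-25,0,0,0,0]
    - [0,0,-35,0,0,0,0]
    - [0,0,-30,0,0,0,0]
    - [0,0,-20,0,0,0,0]
    - [0,0,-11,0,0,0,0]
    - [0,0,0,0,0,0,0]
    - [0,0,0,0,0,0,0.5]
    - [0,0,0,0,0,0,1]
    - [0,0,0,0,0,0,1]
    - [0,0,0,0,0,0,1]
    - [0,0,0,0,0,0,1]
    - [0,0,0,0,0,0,1]

```text
time: 11.4
ee_pos: [0.6158, 0.1021, 0.09]
tcp_rot: [179.9, -0.0, 79.5]
wrist_force: [0.8, 0.1, 6.2]
opening: 0.0551
```

Call:
apply_moves:
  rows:
    - [0,0,10,0,0,0,1]
    - [0,0,20,0,0,0,1]
    - [0,0,40,0,0,0,1]
    - [0,0,40,0,0,0,1]
    - [0,0,30,0,0,0,1]
    - [-1,12,10,0,0,0,1]
    - [-3,25,0,0,0,0,1]
    - [-3,30,0,0,0,0,1]
    - [-3,35,0,0,0,0,1]
    - [-4,35,0,0,0,0,1]
    - [-4,35,0,0,0,0,1]
    - [-3,30,0,0,0,0,1]
    - [-2,20,-20,0,0,0,1]
    - [0,0,-35,0,0,0,1]
    - [0,0,-40,0,0,0,1]
    - [0,0,-30,0,0,0,1]
    - [0,0,-10,0,0,0,1]
    - [0,0,-6,0,0,0,1]
    - [0,0,-3,0,0,0,1]
    - [0,0,0,0,0,0,1]

```text
time: 13.9
ee_pos: [0.5923, 0.3241, 0.0955]
tcp_rot: [179.9, -0.0, 79.5]
wrist_force: [0.6, 0.4, -4.1]
opening: 0.0547
```

Run:
```python
from h import *
cv2.imwrite("pics/s4.png",camera("scene")[:,:,::-1])
```

```text
(no output)
```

View pics/s4.png

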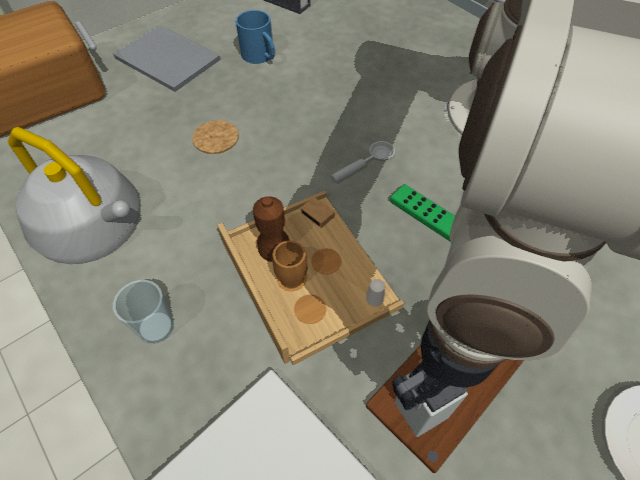

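Call:
apply_moves:
  rows:
    - [0,0,-1,0,0,0,1]
    - [0,0,0,0,0,0,1]
    - [0,0,0,0,0,0,0.6]
    - [0,0,0,0,0,0,0]
    - [0,0,0,0,0,0,0]
    - [0,0,6,0,0,0,0]
    - [0,0,20,0,0,0,0]
    - [0,0,45,0,0,0,0]
    - [0,0,45,0,0,0,0]
    - [0,-20,30,0,0,0,0]
    - [0,-45,0,0,0,0,0]
    - [0,-50,0,0,0,0,0]
    - [0,-50,0,0,0,0,0]
    - [0,-50,0,0,0,0,0]
    - [0,-50,0,0,0,0,0]
    - [0,-45,0,0,0,0,0]
    - [0.5,-30,0,0,0,0,0]
    - [0,-12.5,0,0,0,0,0]
    - [0,0,0,0,0,0,0]
    - [0,0,0,0,0,0,0]

```text
time: 16.45
ee_pos: [0.5925, -0.0275, 0.2397]
tcp_rot: [-180.0, -0.0, 79.6]
wrist_force: [0.6, 0.5, -0.3]
opening: 0.0851
```

Run:
```python
from h import *
import pickle
o=get_obs();im=camera("wrist");cv2.imwrite("pics/w5.png",im[:,:,::-1]);pickle.dump(o,open("w5.pkl","wb"));print(o['time'],o['ee_pos'],o['tcp_rot'],o['q'])
im=im[:,:,::-1]
cv2.imwrite("pics/w5c.png",cv2.resize(im[120:320,200:440],None,fx=3,fy=3,interpolation=2))
cv2.imwrite("pics/s5.png",camera("scene")[:,:,::-1])
```

```text
16.45 [ 0.59254954 -0.02749462  0.2397223 ] [-1.79995397e+02 -1.40439795e-02  7.96055844e+01] [-2.66391809e+00  1.16369246e+01  1.97727376e+01  9.81384847e+01
  1.45354636e-02  9.77304966e+01]
```

View pics/w5.png

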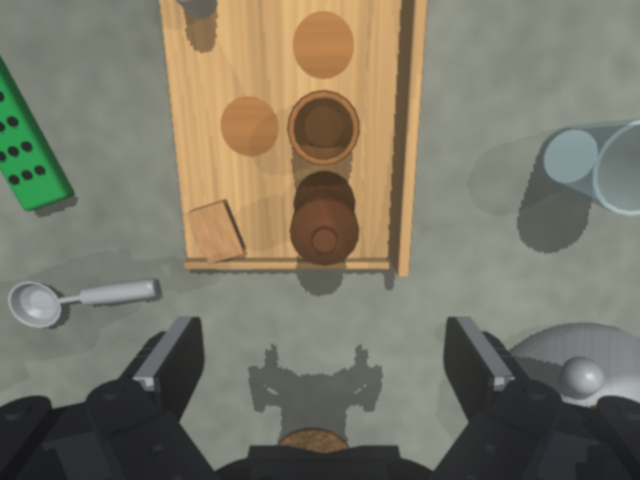

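View pics/w5c.png

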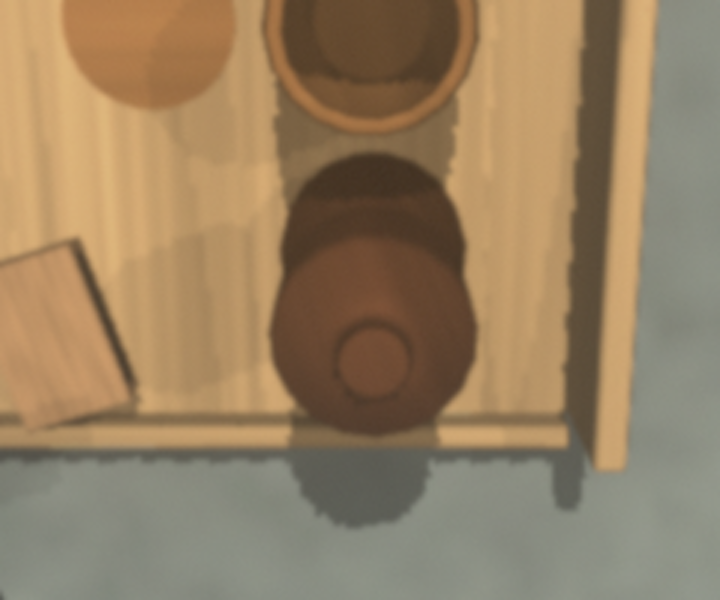

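View pics/s5.png

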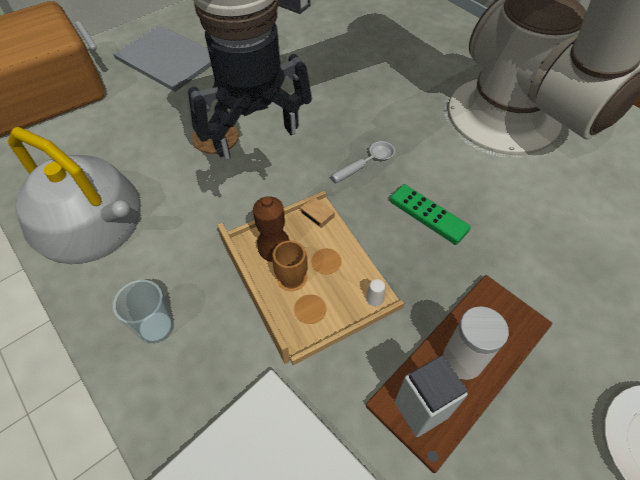

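Run:
```python
from h import *
import pickle
o=pickle.load(open("w5.pkl","rb"))
print(onz("wrist",[[324,239.7]],.144,o)*1000, onz("wrist",[[324,231]],.125,o)*1000)
print('mate',onz("wrist",[[289,127.],[359,127],[324,91.5],[324,164]],.085,o)*1000)
```

```text
[[592.55304091 -27.77893569 144.        ]] [[592.6649591  -27.34894012 125.        ]]
mate [[579.84707311  43.02722637  85.        ]
 [629.66989937  33.903997    85.        ]
 [609.07884933  62.12215561  85.        ]
 [600.01293111  12.49101494  85.        ]]
```

The jar and tin stand on the board, the mate hasn't moved, and the mill is centred at (592.5,-28). Gripping the mill's head.

Call:
apply_moves:
  rows:
    - [0,0.5,-10,0,0,0,0]
    - [0,0,-25,0,0,0,0]
    - [0,0,-35,0,0,0,0]
    - [0,0,-30,0,0,0,0]
    - [0,0,-20,0,0,0,0]
    - [0,0,-15,0,0,0,0]
    - [0,0,0,0,0,0,0]
    - [0,0,0,0,0,0,0.5]
    - [0,0,0,0,0,0,1]
    - [0,0,0,0,0,0,1]
    - [0,0,0,0,0,0,1]
    - [0,0,0,0,0,0,1]
    - [0,0,0,0,0,0,1]
    - [0,0,0,0,0,0,1]

```text
time: 18.3
ee_pos: [0.5929, -0.028, 0.1061]
tcp_rot: [179.9, -0.0, 79.6]
wrist_force: [-1.5, 0.5, 5.1]
opening: 0.0451
```

Call:
apply_moves:
  rows:
    - [0,0,10,0,0,0,1]
    - [0,0,20,0,0,0,1]
    - [0,0,40,0,0,0,1]
    - [0,0,40,0,0,0,1]
    - [0,0,30,0,0,0,1]
    - [-7.5,13,10,0,0,0,1]
    - [-20,33,0,0,0,0,1]
    - [-20,33,0,0,0,0,1]
    - [-20,33,0,0,0,0,1]
    - [-20,33,0,0,0,0,1]
    - [-20,33,0,0,0,0,1]
    - [-20,33,0,0,0,0,1]
    - [-20,33,0,0,0,0,1]
    - [-20,33,0,0,0,0,1]
    - [-20,33,0,0,0,0,1]
    - [-12,21,-10,0,0,0,1]
    - [0,0,-30,0,0,0,1]
    - [0,0,-40,0,0,0,1]
    - [0,0,-30,0,0,0,1]
    - [0,0,-10,0,0,0,1]

```text
time: 20.8
ee_pos: [0.3913, 0.3024, 0.1323]
tcp_rot: [-179.9, 0.2, 79.6]
wrist_force: [0.2, -0.1, -1.2]
opening: 0.0448
```

Run:
```python
from h import *
cv2.imwrite("pics/s6.png",camera("scene")[:,:,::-1])
cv2.imwrite("pics/t6.png",camera("top")[:,:,::-1])
```

```text
(no output)
```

View pics/s6.png

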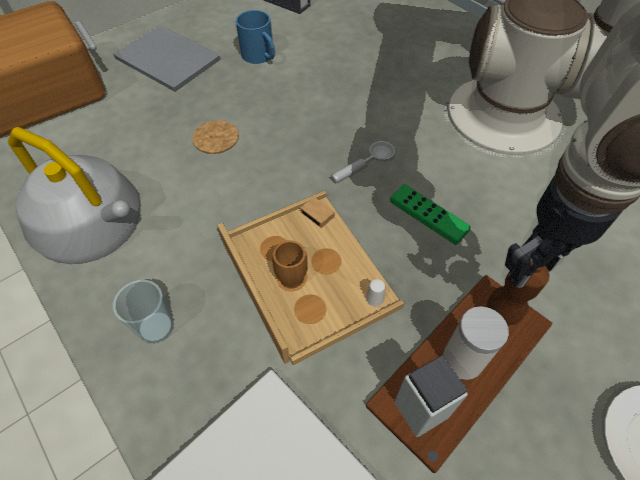

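View pics/t6.png

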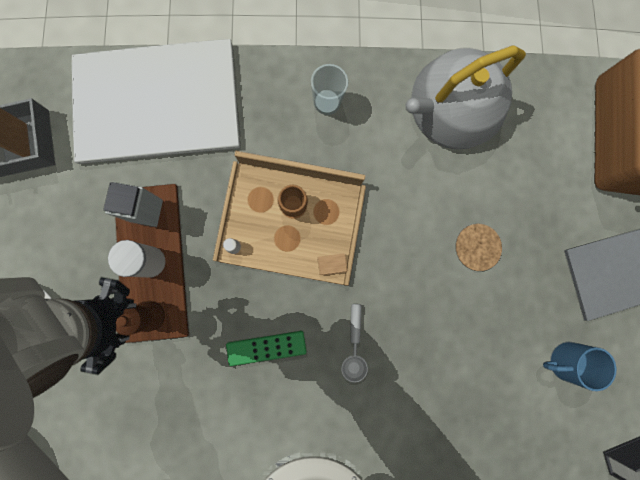

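Call:
apply_moves:
  rows:
    - [0,0,-10,0,0,0,1]
    - [0,0,-9,0,0,0,1]
    - [0,0,-4,0,0,0,1]
    - [0,0,0,0,0,0,1]
    - [0,0,0,0,0,0,1]

```text
time: 21.52
ee_pos: [0.3931, 0.303, 0.1119]
tcp_rot: [180.0, -0.0, 79.5]
wrist_force: [-0.3, 0.1, -1.9]
opening: 0.0452
```

Run:
```python
from h import *
o=get_obs();print(o['ee_pos'],o['tcp_rot'],o['q'],o['qd'])
im=camera("scene")[:,:,::-1]
cv2.imwrite("pics/s7.png",cv2.resize(im[200:420,420:600],None,fx=2.7,fy=2.7,interpolation=2))
```

```text
[0.39312634 0.30304127 0.11189694] [ 1.79988851e+02 -1.45406110e-02  7.95452349e+01] [ 3.76259698e+01 -3.15782119e+00 -1.00773187e+01  8.30622347e+01
  1.41868755e-03  1.38080736e+02] [ 0.03538982 -0.04609712  0.01279401  0.0481568   0.0195762  -0.00274085]
```

View pics/s7.png

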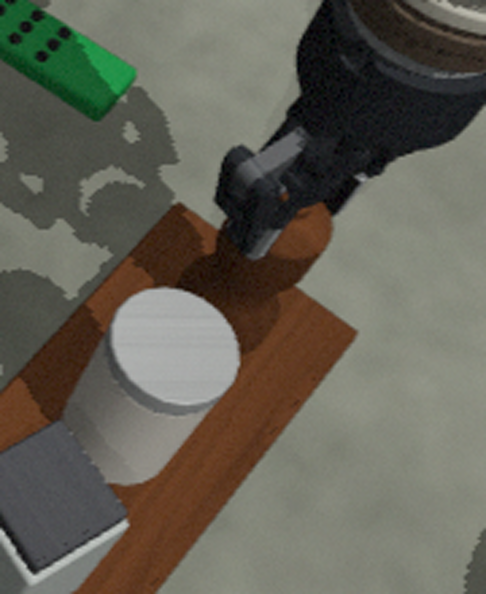

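Call:
apply_moves:
  rows:
    - [0,0,-1,0,0,0,1]
    - [0,0,0,0,0,0,1]
    - [0,0,0,0,0,0,1]

```text
time: 21.95
ee_pos: [0.3931, 0.3031, 0.1111]
tcp_rot: [180.0, -0.0, 79.6]
wrist_force: [-0.7, -0.3, 3.9]
opening: 0.0451
```

Call:
apply_moves:
  rows:
    - [0,0,0,0,0,0,0.6]
    - [0,0,0,0,0,0,0]
    - [0,0,0,0,0,0,0]
    - [0,0,9,0,0,0,0]
    - [0,0,30,0,0,0,0]
    - [0,0,45,0,0,0,0]
    - [0,0,45,0,0,0,0]
    - [21,-26.5,0,0,0,9,0]
    - [21,-26.5,0,0,0,9,0]
    - [21,-26.5,0,0,0,9,0]
    - [21,-26.5,0,0,0,9,0]
    - [21,-26.5,0,0,0,9,0]
    - [21,-26.5,0,0,0,9,0]
    - [21,-26.5,0,0,0,9,0]
    - [21,-26.5,0,0,0,9,0]
    - [21,-26.5,0,0,0,9,0]
    - [21,-26.5,0,0,0,9,0]
    - [1.5,0,0,0,0,0,0]
    - [0,0,0,0,0,0,0]
    - [0,0,0,0,0,0,0]

```text
time: 24.45
ee_pos: [0.6041, 0.0387, 0.2401]
tcp_rot: [180.0, 0.0, 169.5]
wrist_force: [-0.2, -0.1, 0.3]
opening: 0.0853
```

Run:
```python
from h import *
import pickle
o=get_obs();im=camera("wrist");cv2.imwrite("pics/w8.png",im[:,:,::-1]);pickle.dump(o,open("w8.pkl","wb"));print(o['time'],o['ee_pos'],o['tcp_rot'],o['q'])
cv2.imwrite("pics/s8.png",camera("scene")[:,:,::-1])
```

```text
24.45 [0.60409163 0.03874666 0.24009622] [1.79989740e+02 1.58969668e-02 1.69535888e+02] [3.66697202e+00 1.34089281e+01 2.19045534e+01 9.84777045e+01
 6.06828292e-03 1.41310837e+01]
```

View pics/w8.png

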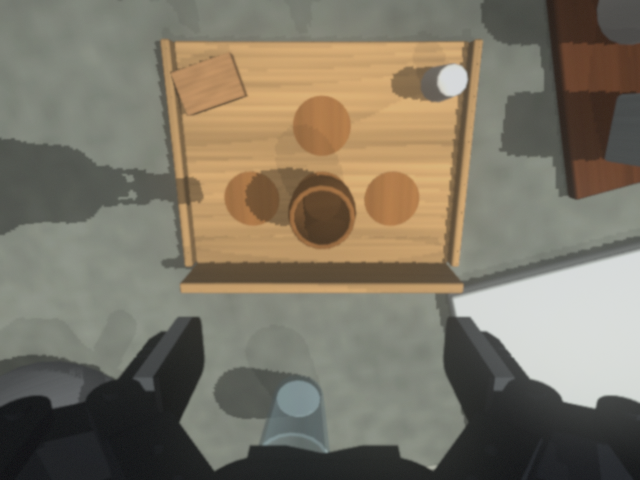

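View pics/s8.png

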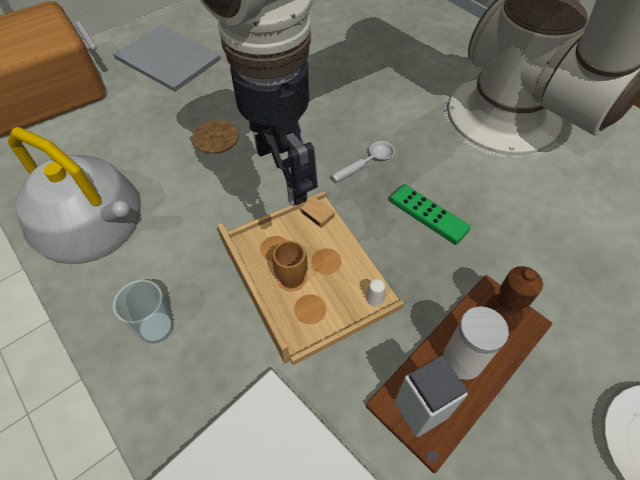

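All three stand on the board with the mate still in place, its rim centre at (322,217) in the wrist view. I'll descend on the mate.

Call:
apply_moves:
  rows:
    - [0.5,-0.5,-20,0,0,0,0]
    - [0,0,-35,0,0,0,0]
    - [0,0,-40,0,0,0,0]
    - [0,0,-40,0,0,0,0]
    - [0,0,-25,0,0,0,0]
    - [0,0,-15,0,0,0,0]
    - [0,0,-12,0,0,0,0]
    - [0,0,0,0,0,0,0]
    - [0,0,0,0,0,0,0.5]
    - [0,0,0,0,0,0,1]
    - [0,0,0,0,0,0,1]
    - [0,0,0,0,0,0,1]
    - [0,0,0,0,0,0,1]
    - [0,0,0,0,0,0,1]
  grip_force: 30

```text
time: 26.3
ee_pos: [0.6056, 0.0374, 0.054]
tcp_rot: [180.0, 0.1, 169.5]
wrist_force: [-0.6, -0.9, 6.2]
opening: 0.0511
```

Call:
apply_moves:
  rows:
    - [0,0,10,0,0,0,1]
    - [0,0,25,0,0,0,1]
    - [0,0,35,0,0,0,1]
    - [-4,-16,30,0,0,0,1]
    - [-7.5,-34,0,0,0,0,1]
    - [-7.5,-34,0,0,0,0,1]
    - [-7.5,-34,0,0,0,0,1]
    - [-7.5,-34,0,0,0,0,1]
    - [-7.5,-34,0,0,0,0,1]
    - [-7.5,-34,0,0,0,0,1]
    - [-7.5,-34,0,0,0,0,1]
    - [-7.5,-34,0,0,0,0,1]
    - [-7.5,-34,0,0,0,0,1]
    - [-7.5,-34,0,0,0,0,1]
    - [-3,-16,-20,0,0,0,1]
    - [0,0,-30,0,0,0,1]
    - [0,0,-20,0,0,0,1]
    - [0,0,0,0,0,0,1]
    - [0,0,0,0,0,0,1]

```text
time: 28.68
ee_pos: [0.5233, -0.3342, 0.0832]
tcp_rot: [-180.0, 0.0, 169.6]
wrist_force: [-0.6, 0.7, -1.0]
opening: 0.0509
```

Run:
```python
from h import *
o=get_obs();print(o['ee_pos'],o['tcp_rot'],o['q'])
a=camera("wrist")[:,:,::-1];b=camera("top")[:,:,::-1]
cv2.imwrite("pics/w9.png",a);cv2.imwrite("pics/t9.png",b)
```

```text
[ 0.52330321 -0.33424952  0.08324687] [-1.79997380e+02  2.69930124e-02  1.69575066e+02] [-3.25712976e+01  1.41207041e+01  5.36875382e+00  8.12220605e+01
  7.74898607e-03 -2.21463608e+01]
```

View pics/w9.png

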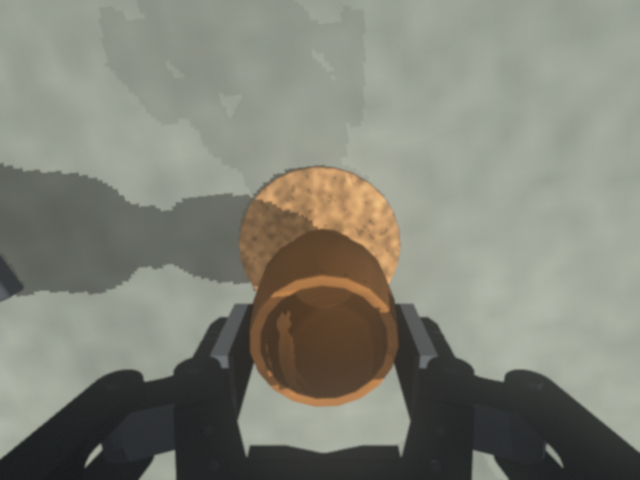

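View pics/t9.png

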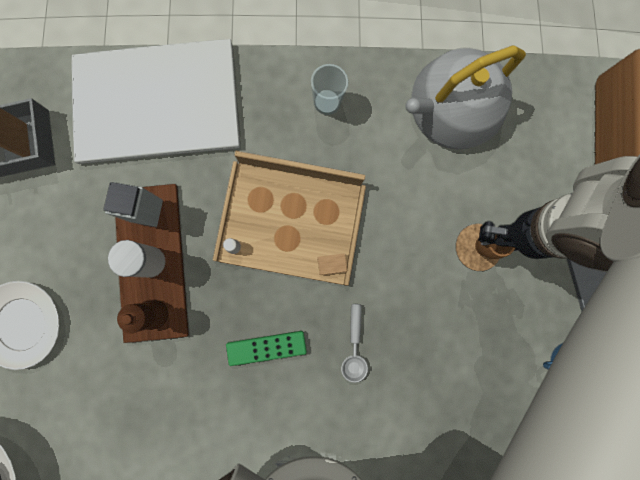

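Wrist view: coaster columns 239 to 400, mate rim centre at column 324. Next I'll fit the coaster's visible arc.

Run:
```python
from h import *
from scipy.optimize import least_squares
im=cv2.imread("pics/w9.png");o=get_obs()
pts=[[239,240],[241,222],[248,204],[262,186],[285,172],[320,166],[350,172],[376,188],[391,205],[399,228],[400,245]]
P=onz("wrist",pts,.006,o)[:,:2]*1000
r=least_squares(lambda c:np.hypot(*(P-c).T)-48,[522,-335]);print(r.x,r.fun.round(1))
print('mate',onz("wrist",[[249.5,340],[398.5,340],[324,277],[324,405]],.085+.030,o)*1000, o['ee_pos'])
```

```text
[ 521.99243007 -337.13963996] [-0.4 -0.   0.4  0.6  0.1 -0.5 -0.5 -0.2  0.5  0.2 -0. ]
mate [[ 515.90166505 -359.01345665  115.        ]
 [ 525.06163756 -309.19247782  115.        ]
 [ 497.83285995 -329.9497085   115.        ]
 [ 546.37317939 -338.85173548  115.        ]] [ 0.52357437 -0.33459475  0.08384798]
```

Call:
apply_moves:
  rows:
    - [0.3,-1.8,-5,0,0,0,1]
    - [0,0,-15,0,0,0,1]
    - [0,0,-9,0,0,0,1]
    - [0,0,-4,0,0,0,1]
    - [0,0,0,0,0,0,1]
    - [0,0,-1,0,0,0,1]
    - [0,0,0,0,0,0,1]
    - [0,0,0,0,0,0,1]

```text
time: 29.78
ee_pos: [0.5236, -0.3363, 0.0502]
tcp_rot: [-180.0, 0.1, 169.6]
wrist_force: [-3.0, 2.9, 9.8]
opening: 0.0512
```

Call:
apply_moves:
  rows:
    - [0,0,0,0,0,0,0.6]
    - [0,0,0,0,0,0,0]
    - [0,0,0,0,0,0,0]
    - [0,0,6,0,0,0,0]
    - [0,0,25,0,0,0,0]
    - [0,0,40,0,0,0,0]
    - [0,0,40,0,0,0,0]
    - [0,0,40,0,0,0,0]
    - [0,0,40,0,0,0,0]
    - [-8,40,0,0,0,-6,0]
    - [-8,40,0,0,0,-6,0]
    - [-8,40,0,0,0,-6,0]
    - [-8,40,0,0,0,-6,0]
    - [-8,40,0,0,0,-6,0]
    - [-8,40,0,0,0,-6,0]
    - [-8,40,0,0,0,-6,0]
    - [-8,40,0,0,0,-6,0]

```text
time: 31.9
ee_pos: [0.4589, -0.0151, 0.2401]
tcp_rot: [180.0, 0.0, 121.3]
wrist_force: [0.5, -0.2, 0.5]
opening: 0.0854
```

Run:
```python
from h import *
b=camera("top")[:,:,::-1];s=camera("scene")[:,:,::-1]
cv2.imwrite("pics/t10.png",b);cv2.imwrite("pics/s10.png",s)
c=np.hstack([cv2.resize(b[200:300,430:530],None,fx=4,fy=4,interpolation=2),cv2.resize(s[90:190,165:265],None,fx=4,fy=4,interpolation=2)])
cv2.imwrite("pics/c10.png",c)
```

```text
(no output)
```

View pics/c10.png

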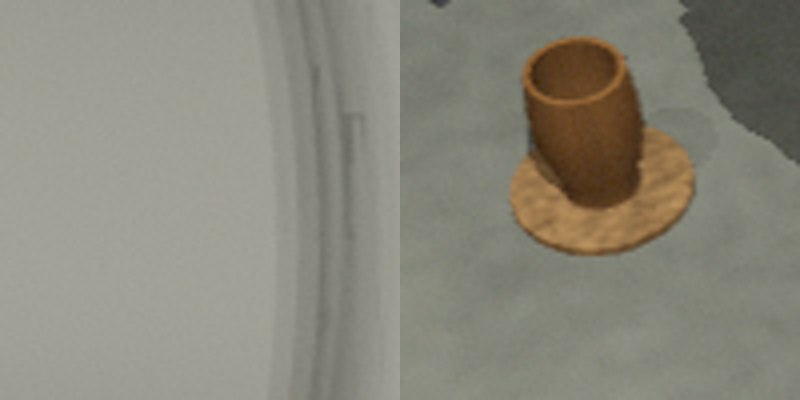

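Run:
```python
from h import *
S=lambda x,y:[165+(x-400)/4-.4,90+y/4-.4]
print('rim',onz("scene",[S(576,70)],.081)*1000,'coaster',onz("scene",[S(603,190)],.006)*1000, 'coaster extents',onz("scene",[S(511,190),S(695,188)],.006)*1000, 'foot',onz("scene",[S(601,208)],.006)*1000)
```

```text
rim [[ 520.43546465 -335.92888523   81.        ]] coaster [[ 523.58698208 -331.78287301    6.        ]] coaster extents [[ 560.7158182  -362.03775863    6.        ]
 [ 485.65653103 -302.7748567     6.        ]] foot [[ 531.37967494 -321.16824549    6.        ]]
```

The mate stands on the coaster. I'll measure its centring from the top view once the arm is out of the way, so on to the board.

Call:
apply_moves:
  rows:
    - [-8,40,0,0,0,-6,0]
    - [-8,40,0,0,0,-6,0]
    - [-8,40,0,0,0,-6,0]
    - [-8,40,0,0,0,-6,0]
    - [-8,40,0,0,0,-6,0]
    - [-8,40,0,0,0,-6,0]
    - [-8,40,0,0,0,-6,0]
    - [-10.3,39.3,0,0,0,0,0]
    - [0,0,0,0,0,0,0]
    - [0,0,0,0,0,0,0]

```text
time: 33.25
ee_pos: [0.3932, 0.3026, 0.2398]
tcp_rot: [180.0, 0.0, 79.6]
wrist_force: [0.3, 0.4, 0.7]
opening: 0.0852
```

Run:
```python
from h import *
from scipy.optimize import least_squares
b=camera("top")[:,:,::-1];w=camera("wrist")[:,:,::-1]
cv2.imwrite("pics/t11.png",b);cv2.imwrite("pics/w11.png",w)
cv2.imwrite("pics/c11.png",cv2.resize(b[200:290,430:530],None,fx=7,fy=6.5,interpolation=2) if 0 else cv2.resize(b[210:290,435:525],None,fx=7,fy=7,interpolation=2))
o=get_obs();print(o['ee_pos'],o['tcp_rot'])
```

```text
[0.39340616 0.30213704 0.23989143] [ 1.79986594e+02 -1.80697547e-03  7.95049502e+01]
```

View pics/c11.png

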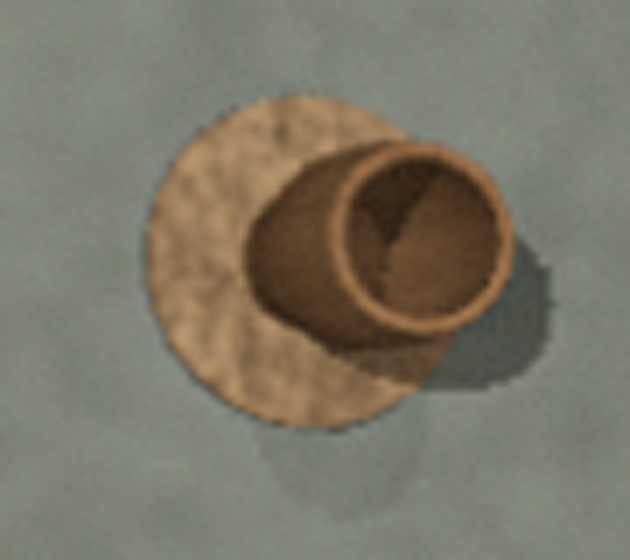

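View pics/w11.png

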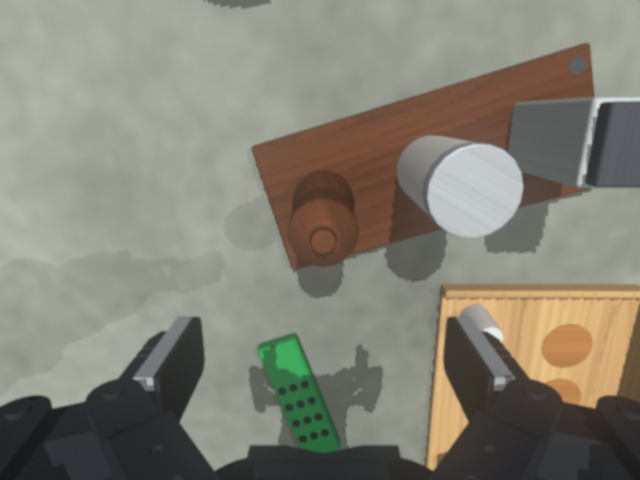

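Run:
```python
from h import *
from scipy.optimize import least_squares
T=lambda x,y:[435+(x+.5)/7-.5,210+(y+.5)/7-.5]
pts=[T(*p) for p in [(146,262),(152,220),(176,165),(215,122),(255,101),(295,95),(345,102),(390,125),(160,318),(195,375),(245,414),(285,428),(318,431),(360,423),(415,390)]]
P=onz("top",pts,.006)[:,:2]*1000
r=least_squares(lambda c:np.hypot(*(P-c).T)-48,[522,-335]);print(r.x,r.fun.round(1))
print('rim',onz("top",[T(330,238),T(513,238),T(421,140),T(421,335),T(421.5,237.5)],.081)*1000)
```

```text
[ 522.07015689 -336.33783716] [ 0.3 -0.3 -0.4  0.4  0.8  0.5  0.2 -0.5 -0.5 -0.3  0.3  0.5  0.6  0.3
 -0.3]
rim [[ 522.15142743 -311.20353502   81.        ]
 [ 522.13250767 -361.43851412   81.        ]
 [ 548.18404399 -337.2391679    81.        ]
 [ 496.52903764 -334.99950582   81.        ]
 [ 522.27481529 -336.22901091   81.        ]]
```

The top view puts the mate within 0.3 mm of the coaster's centre. Regrasping the mill at its exact release pose.

Call:
apply_moves:
  rows:
    - [0,0,-15,0,0,0,0]
    - [0,0,-30,0,0,0,0]
    - [0,0,-35,0,0,0,0]
    - [0,0,-25,0,0,0,0]
    - [0,0,-15,0,0,0,0]
    - [0,0,-9,0,0,0,0]
    - [0,0,0,0,0,0,0]
    - [0,0,0,0,0,0,0.5]
    - [0,0,0,0,0,0,1]
    - [0,0,0,0,0,0,1]
    - [0,0,0,0,0,0,1]
    - [0,0,0,0,0,0,1]
    - [0,0,0,0,0,0,1]
    - [0,0,0,0,0,0,1]
  grip_force: 40

```text
time: 35.1
ee_pos: [0.3933, 0.3033, 0.1118]
tcp_rot: [179.9, -0.1, 79.6]
wrist_force: [-1.5, 0.1, 4.7]
opening: 0.0449
```

Call:
apply_moves:
  rows:
    - [0,0,10,0,0,0,1]
    - [0,0,20,0,0,0,1]
    - [0,0,40,0,0,0,1]
    - [0,0,40,0,0,0,1]
    - [0,0,34,0,0,0,1]
    - [7.5,-13,0,0,0,0,1]
    - [20,-33,0,0,0,0,1]
    - [20,-33,0,0,0,0,1]
    - [20,-33,0,0,0,0,1]
    - [20,-33,0,0,0,0,1]
    - [20,-33,0,0,0,0,1]
    - [20,-33,0,0,0,0,1]
    - [20,-33,0,0,0,0,1]
    - [20,-33,0,0,0,0,1]
    - [20,-33,0,0,0,0,1]
    - [12,-21,-10,0,0,0,1]
    - [0,0,-30,0,0,0,1]
    - [0,0,-40,0,0,0,1]
    - [0,0,-40,0,0,0,1]
    - [0,0,0,0,0,0,1]

```text
time: 37.6
ee_pos: [0.59, -0.028, 0.1305]
tcp_rot: [-179.6, 0.1, 79.6]
wrist_force: [-0.7, 0.6, -2.3]
opening: 0.0448
```

Call:
apply_moves:
  rows:
    - [0,0,-15,0,0,0,1]
    - [0,0,-8,0,0,0,1]
    - [0,0,-4,0,0,0,1]
    - [0,0,-1,0,0,0,1]
    - [0,0,0,0,0,0,1]
    - [0,0,0,0,0,0,1]

```text
time: 38.35
ee_pos: [0.5927, -0.028, 0.107]
tcp_rot: [180.0, -0.0, 79.6]
wrist_force: [1.0, -0.3, -2.3]
opening: 0.045
```

Call:
apply_moves:
  rows:
    - [0,0,-1,0,0,0,1]
    - [0,0,0,0,0,0,1]
    - [0,0,0,0,0,0,1]

```text
time: 38.72
ee_pos: [0.5928, -0.0281, 0.1069]
tcp_rot: [179.9, -0.0, 79.6]
wrist_force: [-2.2, -0.9, 6.1]
opening: 0.0451
```

Call:
apply_moves:
  rows:
    - [0,0,0,0,0,0,0.6]
    - [0,0,0,0,0,0,0]
    - [0,0,0,0,0,0,0]
    - [0,0,9,0,0,0,0]
    - [0,0,35,0,0,0,0]
    - [0,0,45,0,0,0,0]
    - [0,0,45,0,0,0,0]
    - [0,30,0,0,0,0,0]
    - [0,45,0,0,0,0,0]
    - [0,50,0,0,0,0,0]
    - [0,50,0,0,0,0,0]
    - [0,50,0,0,0,0,0]
    - [0,50,0,0,0,0,0]
    - [-0.5,40,0,0,0,0,0]
    - [0,27,0,0,0,0,0]
    - [0,10,0,0,0,0,0]
    - [0,0,0,0,0,0,0]
    - [0,0,0,0,0,0,0]

```text
time: 40.98
ee_pos: [0.5922, 0.3229, 0.2401]
tcp_rot: [180.0, 0.0, 79.5]
wrist_force: [0.9, -0.0, -0.9]
opening: 0.0853
```

Run:
```python
from h import *
b=camera("top")[:,:,::-1];s=camera("scene")[:,:,::-1];w=camera("wrist")[:,:,::-1]
cv2.imwrite("pics/t12.png",b);cv2.imwrite("pics/s12.png",s);cv2.imwrite("pics/w12.png",w)
a=cv2.imread("pics/top0.png");z=cv2.imread("pics/scene0.png")
f=lambda i,y,x:cv2.resize(i[y:y+75,x:x+75],None,fx=5,fy=5,interpolation=2)
cv2.imwrite("pics/c12.png",np.vstack([np.hstack([f(a,175,295),f(b,175,295)]),np.hstack([f(z,190,235),f(s,190,235)])])[:,:750][:600] if 0 else cv2.resize(np.vstack([np.hstack([f(a,175,295),f(b,175,295)]),np.hstack([f(z,190,235),f(s,190,235)])]),(600,600)))
o=get_obs();print(o['ee_pos'])
```

```text
[0.5922242  0.323003   0.24008852]
```

View pics/c12.png

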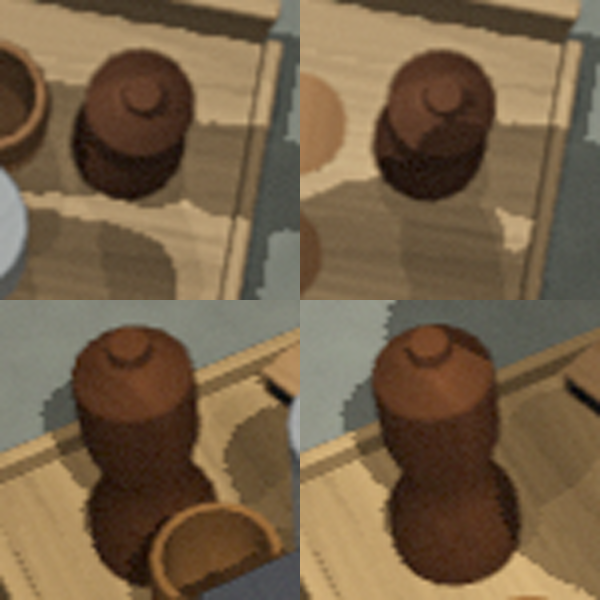

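View pics/w12.png

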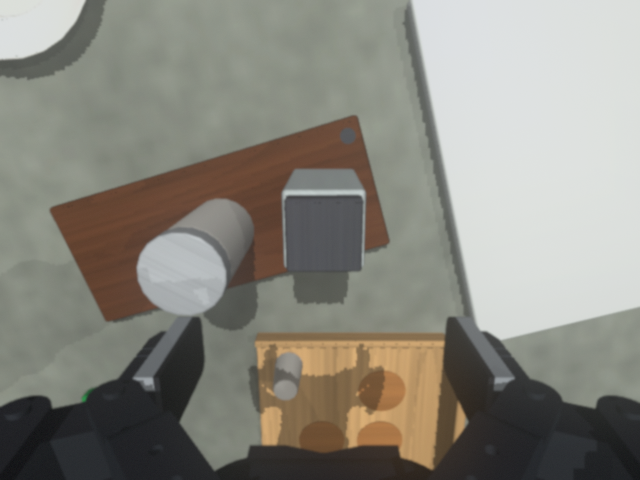

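The mill is back within about 1 px of its first appearance. Now the tin.

Call:
apply_moves:
  rows:
    - [0,0,-15,0,0,0,0]
    - [0,0,-35,0,0,0,0]
    - [0,0,-40,0,0,0,0]
    - [0,0,-30,0,0,0,0]
    - [0,0,-15,0,0,0,0]
    - [0,0,-11,0,0,0,0]
    - [0,0,0,0,0,0,0]
    - [0,0,0,0,0,0,0]
    - [0,0,0,0,0,0,0.5]
    - [0,0,0,0,0,0,1]
    - [0,0,0,0,0,0,1]
    - [0,0,0,0,0,0,1]
    - [0,0,0,0,0,0,1]
    - [0,0,0,0,0,0,1]

```text
time: 42.88
ee_pos: [0.5925, 0.3242, 0.0946]
tcp_rot: [179.9, -0.1, 79.5]
wrist_force: [1.7, -0.0, 6.0]
opening: 0.0551
```

Call:
apply_moves:
  rows:
    - [0,0,10,0,0,0,1]
    - [0,0,20,0,0,0,1]
    - [0,0,40,0,0,0,1]
    - [0,0,40,0,0,0,1]
    - [0,0,34,0,0,0,1]
    - [2,-20,0,0,0,0,1]
    - [3,-30,0,0,0,0,1]
    - [4,-35,0,0,0,0,1]
    - [4,-35,0,0,0,0,1]
    - [3,-35,0,0,0,0,1]
    - [3,-30,0,0,0,0,1]
    - [3,-25,0,0,0,0,1]
    - [1,-12,-20,0,0,0,1]
    - [0,0,-35,0,0,0,1]
    - [0,0,-40,0,0,0,1]
    - [0,0,-30,0,0,0,1]
    - [0,0,-10,0,0,0,1]
    - [0,0,-8,0,0,0,1]
    - [0,0,-4,0,0,0,1]
    - [0,0,0,0,0,0,1]

```text
time: 45.38
ee_pos: [0.6153, 0.102, 0.0912]
tcp_rot: [180.0, -0.0, 79.6]
wrist_force: [0.2, -0.1, -5.1]
opening: 0.0553
```

Call:
apply_moves:
  rows:
    - [0,0,-1,0,0,0,1]
    - [0,0,0,0,0,0,1]
    - [0,0,-0.5,0,0,0,1]
    - [0,0,0,0,0,0,1]

```text
time: 45.88
ee_pos: [0.6152, 0.102, 0.0896]
tcp_rot: [180.0, -0.0, 79.6]
wrist_force: [0.3, -0.7, -0.9]
opening: 0.0548
```

Call:
apply_moves:
  rows:
    - [0,0,-0.5,0,0,0,1]
    - [0,0,0,0,0,0,0.6]
    - [0,0,0,0,0,0,0]
    - [0,0,0,0,0,0,0]
    - [0,0,11,0,0,0,0]
    - [0,0,40,0,0,0,0]
    - [0,0,50,0,0,0,0]
    - [0,0,50,0,0,0,0]
    - [-13.5,23.5,0,0,0,10,0]
    - [-13.5,23.5,0,0,0,10,0]
    - [-13.5,23.5,0,0,0,10,0]
    - [-13.5,23.5,0,0,0,10,0]
    - [-13.5,23.5,0,0,0,10,0]
    - [-13.5,23.5,0,0,0,10,0]
    - [-13.5,23.5,0,0,0,10,0]
    - [-13.5,23.5,0,0,0,10,0]
    - [-13.5,23.5,0,0,0,10,0]
    - [-1,0,0,0,0,0.1,0]
    - [0,0,0,0,0,0,0]
    - [0,0,0,0,0,0,0]

```text
time: 48.38
ee_pos: [0.4929, 0.3128, 0.2399]
tcp_rot: [180.0, 0.0, 169.5]
wrist_force: [0.9, 0.7, 0.6]
opening: 0.0854
```

Run:
```python
from h import *
b=camera("top")[:,:,::-1];s=camera("scene")[:,:,::-1];w=camera("wrist")[:,:,::-1]
cv2.imwrite("pics/t13.png",b);cv2.imwrite("pics/s13.png",s);cv2.imwrite("pics/w13.png",w)
a=cv2.imread("pics/top0.png");z=cv2.imread("pics/scene0.png")
f=lambda i,y,x:cv2.resize(i[y:y+75,x:x+75],None,fx=4,fy=4,interpolation=2)
cv2.imwrite("pics/c13.png",np.vstack([np.hstack([f(a,160,220),f(b,160,220)]),np.hstack([f(z,250,270),f(s,250,270)])]))
```

```text
(no output)
```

View pics/c13.png

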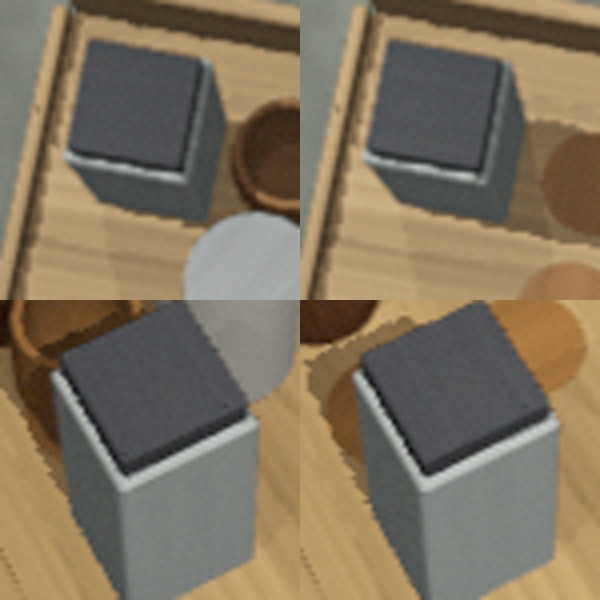

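View pics/w13.png

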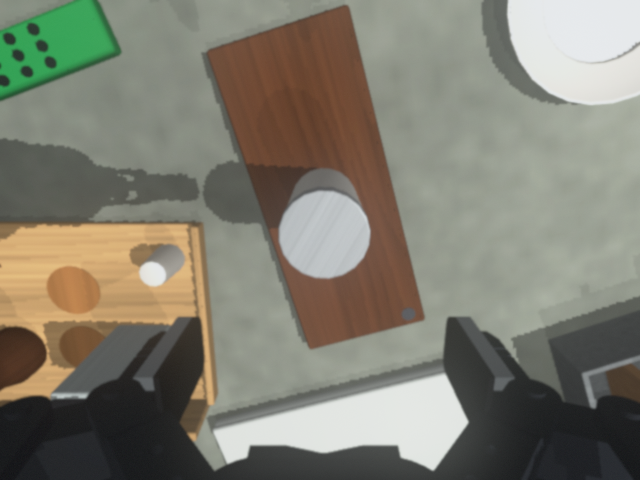

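The tin matches its first appearance to under 1 px. Now the jar.

Call:
apply_moves:
  rows:
    - [0,0,-15,0,0,0,0]
    - [0,0,-35,0,0,0,0]
    - [0,0,-40,0,0,0,0]
    - [0,0,-30,0,0,0,0]
    - [0,0,-15,0,0,0,0]
    - [0,0,-11,0,0,0,0]
    - [0,0,0,0,0,0,0]
    - [0,0,0,0,0,0,0]
    - [0,0,0,0,0,0,0.5]
    - [0,0,0,0,0,0,1]
    - [0,0,0,0,0,0,1]
    - [0,0,0,0,0,0,1]
    - [0,0,0,0,0,0,1]
    - [0,0,0,0,0,0,1]

```text
time: 50.28
ee_pos: [0.4929, 0.3137, 0.0947]
tcp_rot: [179.9, 0.1, 169.7]
wrist_force: [0.0, -0.8, 5.5]
opening: 0.0599
```

Call:
apply_moves:
  rows:
    - [0,0,10,0,0,0,1]
    - [0,0,20,0,0,0,1]
    - [0,0,40,0,0,0,1]
    - [0,0,40,0,0,0,1]
    - [0,0,34,0,0,0,1]
    - [3,-16,0,0,0,0,1]
    - [6,-33,0,0,0,0,1]
    - [6,-33,0,0,0,0,1]
    - [7,-40,0,0,0,0,1]
    - [7,-40,0,0,0,0,1]
    - [7,-40,0,0,0,0,1]
    - [6,-35,0,0,0,0,1]
    - [5,-25.5,-20,0,0,0,1]
    - [0,0,-35,0,0,0,1]
    - [0,0,-40,0,0,0,1]
    - [0,0,-30,0,0,0,1]
    - [0,0,-10,0,0,0,1]
    - [0,0,-8,0,0,0,1]
    - [0,0,-4,0,0,0,1]
    - [0,0,0,0,0,0,1]

```text
time: 52.78
ee_pos: [0.5398, 0.051, 0.0912]
tcp_rot: [180.0, 0.0, 169.7]
wrist_force: [-0.5, -0.3, -2.9]
opening: 0.0598
```

Call:
apply_moves:
  rows:
    - [0,0,-1,0,0,0,1]
    - [0,0,0,0,0,0,1]
    - [0,0,-0.5,0,0,0,1]
    - [0,0,0,0,0,0,1]

```text
time: 53.28
ee_pos: [0.5398, 0.051, 0.0898]
tcp_rot: [180.0, 0.1, 169.7]
wrist_force: [0.1, -0.2, 1.1]
opening: 0.0598
```

Resting. I'll release, lift, and retreat towards the left.

Call:
apply_moves:
  rows:
    - [0,0,-0.3,0,0,0,1]
    - [0,0,0,0,0,0,0.6]
    - [0,0,0,0,0,0,0]
    - [0,0,0,0,0,0,0]
    - [0,0,6,0,0,0,0]
    - [0,0,25,0,0,0,0]
    - [0,0,45,0,0,0,0]
    - [0,0,45,0,0,0,0]
    - [0,0,40,0,0,0,0]
    - [-25,40,0,0,0,0,0]
    - [-25,40,0,0,0,0,0]
    - [-25,40,0,0,0,0,0]
    - [-25,40,0,0,0,0,0]
    - [-25,40,0,0,0,0,0]
    - [-25,40,0,0,0,0,0]
    - [-25,40,0,0,0,0,0]
    - [-25,40,0,0,0,0,0]
    - [-25,40,0,0,0,0,0]
    - [0,0,0,0,0,0,0]
    - [0,0,0,0,0,0,0]

```text
time: 55.78
ee_pos: [0.3145, 0.4108, 0.2501]
tcp_rot: [-180.0, 0.0, 169.7]
wrist_force: [-0.6, -0.2, 0.5]
opening: 0.0853
```

Run:
```python
from h import *
b=camera("top")[:,:,::-1].copy();s=camera("scene")[:,:,::-1].copy()
cv2.imwrite("pics/t14.png",b);cv2.imwrite("pics/s14.png",s)
a=cv2.imread("pics/top0.png");z=cv2.imread("pics/scene0.png")
def shift(A,B,y,x,h,w):
    g=lambda i:cv2.Canny(i,60,150)
    t=A[y:y+h,x:x+w];R_=cv2.matchTemplate(B[y-6:y+h+6,x-6:x+w+6],t,cv2.TM_CCOEFF_NORMED)
    k=np.unravel_index(R_.argmax(),R_.shape);j,i=k
    sx=sy=0
    if 0<i<12:l,c,r=R_[j,i-1:i+2];sx=(l-r)/(2*(l-2*c+r))
    if 0<j<12:l,c,r=R_[j-1:j+2,i];sy=(l-r)/(2*(l-2*c+r))
    return round(i-6+sx,2),round(j-6+sy,2),round(R_.max(),3)
for n,y,x,h,w in [('jar',210,264,45,40),('tin',167,234,38,40),('mill',185,313,28,34),('shaker',236,220,18,20)]: print('top',n,shift(a,b,y,x,h,w))
for n,y,x,h,w in [('jar',205,305,40,44),('tin',248,282,45,52),('mill',195,252,35,36),('shaker',276,364,32,24)]: print('scene',n,shift(z,s,y,x,h,w))
cv2.imwrite("pics/c14.png",np.hstack([cv2.resize(q[145:295,205:375],(400,353),interpolation=2) for q in (a,b)]))
o=get_obs();print(o['time'],o['ee_pos'])
```

```text
top jar (np.float64(0.11), np.float64(-0.13), np.float32(0.982))
top tin (np.float64(-0.12), np.float64(0.12), np.float32(0.982))
top mill (np.float64(0.55), np.float64(0.2), np.float32(0.959))
top shaker (np.float64(0.02), np.float64(-0.03), np.float32(0.999))
scene jar (np.float64(-0.18), np.float64(-0.02), np.float32(0.993))
scene tin (np.float64(0.28), np.float64(0.05), np.float32(0.799))
scene mill (np.float64(0.02), np.float64(-0.24), np.float32(0.985))
scene shaker (np.float64(-0.01), np.float64(-0.0), np.float32(0.998))
55.875 [0.31505222 0.41028977 0.25015857]
```

View pics/c14.png

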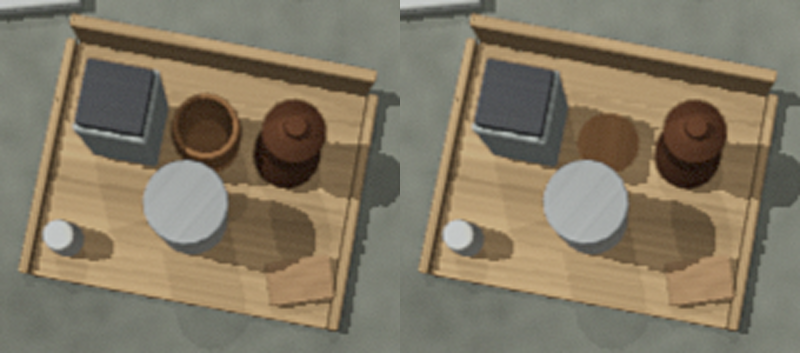

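View pics/s14.png

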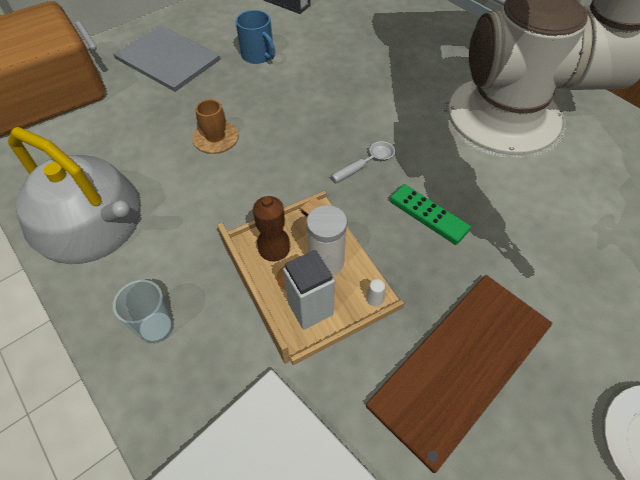

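All three are back within about 0.6 px (about 1 mm), the shaker hasn't moved, and the mate stands on the coaster. Handing in.

```bash
python3 -c "
from workcell import job_done;print(job_done())"
```

```text
the job is handed in; nothing more can be done
None
```

The job is done and handed in, with the last move ending at about 56 s of the 144 s allowed. I stood the jar, tin and mill on the board, put the mate cup on the coaster, then set the mill, tin and jar back on the tray.

- **Jar, tin and mill:** matched against the first pictures, each is within about 0.6 px (roughly 1 mm) of where it started. The tin's match in the scene view was weak (0.80), most likely because its surroundings changed. The other matches were 0.96 or better.
- **Mate cup:** the top view put it within 0.3 mm of the coaster's centre. The scene view put it about 3 mm off, and as that camera had read 2–4 mm off elsewhere, I left the cup as it was.
- **Shaker:** it did not move, with less than 0.05 px shift in either view.
- **Other checks:** everything was standing in the last pictures, taken with the gripper well clear. The highest wrist force component I saw was about 10 N, when the mate cup was set down.
- **Gripper opening:** it read 3 mm under nominal on the mill and 5 mm under on the mate cup. Neither slipped in the gripper.

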